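# Hold down the recessed reset button of a robot vacuum

### The job

Reset the robot vacuum on the repair bench: take the stylus with the all-yellow handle out of the blue tool crate, reach its pin down through the red-ringed round opening to the recessed red button in the vacuum's white control bridge, and press that button right down. Finish while still gripping the stylus and holding the red button down with it; do not put it down or let go. Leave the blue button in the blue-ringed opening unpressed, and leave the other tools and the things on the bench where they are.

Things in the scene. Friction and masses are not known exactly. Their poses are not given: they have to be found in the camera images.
- stylus: Reset stylus standing upright in a hole of the crate: a round all-yellow handle 22 mm in diameter and 75 mm long, below it a round steel pin 7 mm in diameter and 45 mm long. Origin at the tip (lower end) of the pin; z runs up along the tool, so the handle spans z = 45 to 120 mm. About 60 g. May stand in any of the five places.
- stylus_tip (a point): Lower end of the stylus's steel pin (same point as the stylus's origin).
- crate: Fixed blue tool crate, 170 x 240 mm, walls 62 mm high, filled with a dark drilled insert whose top is 55 mm above the table. Six 12 mm holes, 75 mm apart along its x and 72 mm apart along its y; five hold one upright tool each, one is empty. The handles stand 130 mm high above the table. Origin: centre of underside, y along the long side.
- vacuum: Fixed round robot vacuum, 326 mm across, grey deck 68 mm above the table. On the deck stands a white control bridge, 72 x 190 mm, top at 94 mm, centred 85 mm from the vacuum's centre along its -x, long side along its y; on its other side a black turret, 100 mm high. Origin: centre of its underside, z up.
- reset_well (a point): Centre of the mouth of the round opening (16 mm in diameter, vertical) over the red reset button, marked by a flat red ring 31 mm across, level with the bridge's top, 94 mm above the table. The top of the unpressed button lies 22 mm below this point.
- pairing_well (a point): The same for the blue pairing button, ringed in blue, 100 mm from the reset opening. Leave this one alone.
- reset_button (a joint): Travel of the red button in m: 0 up, 0.006 fully down. Sprung: it starts to move at about 2 N and takes about 6 N to hold fully down; it springs back when released.
- pairing_button (a joint): Travel of the blue button in m: 0 up, 0.006 fully down. Same spring. Must stay up.
- driver_red: Screwdriver with a red handle (black lower part), same size as the stylus, upright in the crate; origin at the lower end of its shaft. Leave alone.
- driver_blue: Screwdriver with a blue handle (black lower part), same size as the stylus, upright in the crate; origin at the lower end of its shaft. Leave alone.
- driver_green: Screwdriver with a green handle (black lower part), same size as the stylus, upright in the crate; origin at the lower end of its shaft. Leave alone.
- driver_black: Screwdriver with a black handle (grey lower part), same size as the stylus, upright in the crate; origin at the lower end of its shaft. Leave alone.
- multimeter: Bystander: red multimeter lying flat, 85 x 175 x 40 mm; origin at the centre of its underside. Leave alone.
- mug: Bystander: white mug, 76 mm wide, 90 mm high; origin at the centre of its underside. Leave alone.
Mind the look-alikes: they are no part of the job. What is meant by the stylus is not pink or purple, and is the smaller of those in its own colour.

How it is judged (in metres and radians):
On the way:
1. the stylus is lifted out of the crate, gripped by the fingers, its pin clear of the insert (height (world z) of stylus_tip above 0.065 m and contact force between stylus and the fingers above 1 N), for 0.2 s.
At the end, for the whole second after the job is handed in: The red button is held at least 4 mm down (of 6) by the stylus's pin, whose tip is inside the reset opening (within 9 mm of its axis, more than 23.5 mm below its mouth) and pushes with over 2 N; the fingers still grip the stylus; the blue button is up (value of joint reset_button above 0.004 m and horizontal distance between stylus_tip and reset_well below 0.009 m and z of stylus_tip in the frame of reset_well below -0.0235 m and contact force between stylus and vacuum above 2 N and contact force between stylus and the fingers above 1 N and value of joint pairing_button below 0.002 m); the arm keeps its last pose, push and grip.
It fails at once if the blue pairing button is pressed (over 2 mm) (value of joint pairing_button above 0.002 m).
It fails at once if another tool or a thing on the bench is moved over 30 mm (distance of any of driver_red, driver_blue, driver_green, driver_black, multimeter, mug from where it was at the start of the episode above 0.03 m).
It also fails if it takes over 40 s, if anything falls off the work surface, if the arm or the gripper's body presses on something with over 40 N, if the wrist force passes 120 N, or if a joint passes its speed limit or range.

### The arm

A 6-joint arm with a two-finger parallel gripper is mounted at the origin on the work surface. World frame = base frame: x ahead of the robot, y to its left, z up, the work surface at z = 0. Lengths are in mm, angles in rad, forces in N, time in s.
With the tool pointing down it reaches from about 300 to 775 mm from the base axis. Payload 14.6 kg.
Tool frame: the origin (TCP) lies between the finger pads; the fingertips stand 25 mm ahead of it and the grasp point (between the pads) lies 6 mm ahead of it; z points along the fingers, y is the line along which they close (so a half turn about z gives the same grasp; the last joint's range is limited). The gripper opens to 94 mm and grips with 3 to 60 N. Pads are 16 mm wide; open, the fingers measure 119 mm over their backs; the gripper's body (75 mm by 177 mm) begins 78 mm behind the grasp point.
Start: joints at [1.098, 0.3, 1.521, -0, 1.321, -0.067], TCP at [217.111, 505.324, 197.046] pointing down, gripper open.
Joint ranges: [-3.03, 3.03], [-0.79, 2.21], [0.23, 2.52], [-1.04, 4.18], [0, 3.07], [-2.55, 2.55]. Speed limits (rad/s): [2.22, 2.22, 2.57, 3.14, 3.14, 3.14].

### API

Orientations are given as [roll, pitch, yaw] about the fixed x, y, z axes, in that order (R = Rz(yaw) Ry(pitch) Rx(roll)).
In Python, from cell import manip gives the robot as it stands. The module is installed in compiled form; this text tells all that it offers.
- The arm moves only by the tool step_arm, never from a script. Its argument "series" is one flat list of numbers, 5 for each row, row after row: the shift along the world's x, y, z in mm, then the turn about the world's z in rad, then the closure, from 0 (fully open) to 1 (shut). In form: [dx, dy, dz, spin, jaw, dx, dy, dz, spin, jaw, ...]. A call has 1 to 20 rows; each row shifts and turns the commanded pose from where the row before left it; what a row does not reach is not made up. A row lasts 1/8 s, in which the tool goes at most 62.5 mm and 10.7 degrees, less where a joint would pass 70% of its speed; a pose out of reach is approached as far as the arm can. A call is refused whole if a number of a shift passes 62.5 or a number of a turn 0.188, either way. A call with a gripper value outside its range is refused whole. The fingers move at their own pace and stop on an object; "squeeze" is the grip in N (left out, the last holds). Time passes only in rows, so rows that do not move let the fingers close. It gives the time, the measured TCP pose, the force, the opening and the grip force at its end, in the units of the state.
- manip.read_state(): the state, without advancing time (a new reading comes with each control period).
- manip.camera(name): name is "scene" or "top" or "wrist"; returns (picture, depth): 384x512x3 uint8, blue, green, red; 384x512 float32, mm along the optical axis (not along the pixel's ray), 0 where there is no reading.
- manip.camera_info(name): a dict with "fovy" (degrees; the focal length in pixels is half the picture's height over the tangent of half this angle, whatever the lens; pixels are square), "cx", "cy" (the principal point, pixels), "eye" and "orientation" of the camera in the world. Camera axes: x right, y down, z forward; pixel columns grow to the right and rows downward; lengths in mm; the calibration is good to about 2 mm. A picture is of the moment at which its call begins: read the wrist's pose just before it. camera_info takes no time and is no camera call; for the wrist camera it gives the pose at the moment of the call.
- manip.sign_off(): hands the job in; it is judged then, once.
The state is a dict: "clock": time; "joints": joint angles; "qd": joint speeds; "effort": joint torques, N m; "eef_pos": TCP position; "eef_rot": TCP orientation; "wrist_force": force on the tool from outside, world axes, zero at the start; "moment": the same for the moment, N m; "finger_gap": finger opening in mm; "finger_force": force on a finger pad.
Only numpy, scipy, OpenCV 4.12 (cv2) and the standard library are available. Lean on these libraries where they do the work, as an engineer would, in place of code of your own. Each camera call takes 0.05 s, during which the arm holds its last target. There are 200 camera calls.

## Working session

There is one attempt and no reset: what is moved stays moved. The work goes in short steps, Python scripts to look and compute and a tool call to move; the robot and the scene stay as the last step left them, time stands still between calls to the robot, and variables do not carry over. Pictures are saved under pics/ and viewed, at most 10 in all, crops included, and the job is handed in when it is done.

Besides the shell and the picture viewer there is one more tool, called after "Emit:" as name(argument=value, ...), one argument or row to a line, values as JSON. step_arm: Moves the arm, as the interface text tells. Its arguments: {"type":"object","properties":{"series":{"type":"array"},"squeeze":{"type":"number"}},"required":["series"]}

```bash
mkdir -p pics; cat > h.py <<'E'
import numpy as np, cv2
from scipy.spatial.transform import Rotation as R
from cell import manip
def rot(o):
    o=np.array(o,float)
    return o if o.shape==(3,3) else (R.from_euler('xyz',o).as_matrix() if o.size==3 else R.from_quat(o).as_matrix())
def snap(name):
    i=manip.camera_info(name); p,d=manip.camera(name); return p,d,i
def world(u,v,d,i):
    f=192/np.tan(np.radians(i['fovy'])/2)
    return rot(i['orientation'])@(np.array([(u-i['cx'])/f,(v-i['cy'])/f,1])*d)+np.array(i['eye'])
def onplane(u,v,z,i):
    e=np.array(i['eye']); r=world(u,v,1,i)-e; return e+r*(z-e[2])/r[2]
E
python3 - <<'E'
from h import *
for n in("scene","top"):
    p,d,i=snap(n); cv2.imwrite(f"pics/{n}1.png",cv2.resize(p,None,fx=1.5,fy=1.5,interpolation=cv2.INTER_CUBIC)); np.savez(f"{n}1.npz",p=p,d=d); print(n,i)
print(manip.read_state())
E
```

```text
scene {'fovy': 44.80918886119345, 'cx': 252.9079018820841, 'cy': 193.88221558076532, 'eye': array([1075.2971637 , -729.16081353, 1089.11349428]), 'orientation': array([-2.3814636 , -0.01435488,  0.69927942])}
top {'fovy': 49.438146901204064, 'cx': 255.13268271524086, 'cy': 189.63780951368224, 'eye': array([ 174.71981799,  -21.13617672, 1548.72746983]), 'orientation': array([-2.93544019, -0.00532076, -1.53908987])}
{'clock': 0.1, 'joints': array([ 1.09840652e+00,  3.00372204e-01,  1.52151603e+00, -3.94505671e-05,
        1.32068934e+00, -6.66034746e-02]), 'qd': array([ 1.27600495e-03, -2.02652560e-03, -1.79116684e-03,  1.34718686e-03,
        5.08008444e-04,  8.75708819e-05]), 'effort': array([ 4.18308537e-04, -5.32650447e+01, -3.53278077e+01,  7.09770690e-02,
        2.35407829e-02, -8.38768142e-05]), 'eef_pos': array([217.01243832, 505.11516873, 196.56809871]), 'eef_rot': array([-3.14060737e+00, -2.74218622e-05,  2.73581609e+00]), 'wrist_force': array([-0.40714059,  0.52945142,  1.15346222]), 'moment': array([ 0.03396958, -0.02814623,  0.03795711]), 'finger_force': 0.0, 'finger_gap': 94.1622481491356}
```

View pics/top1.png

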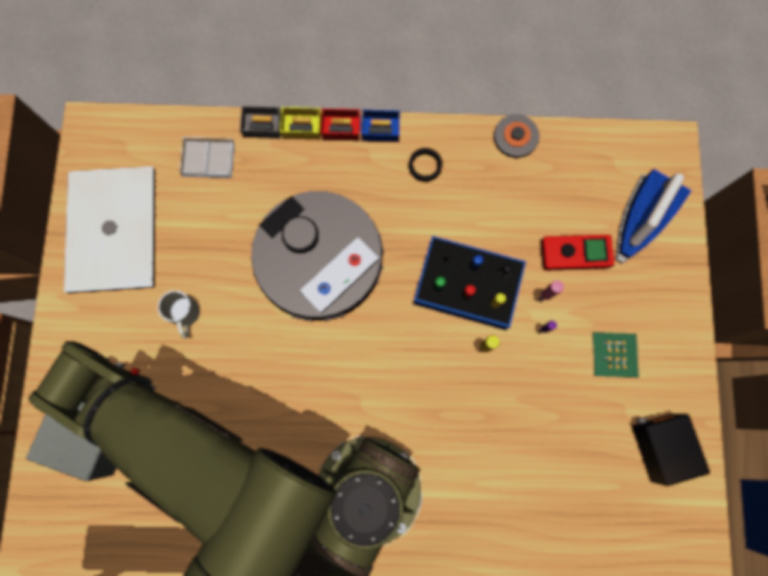

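View pics/scene1.png

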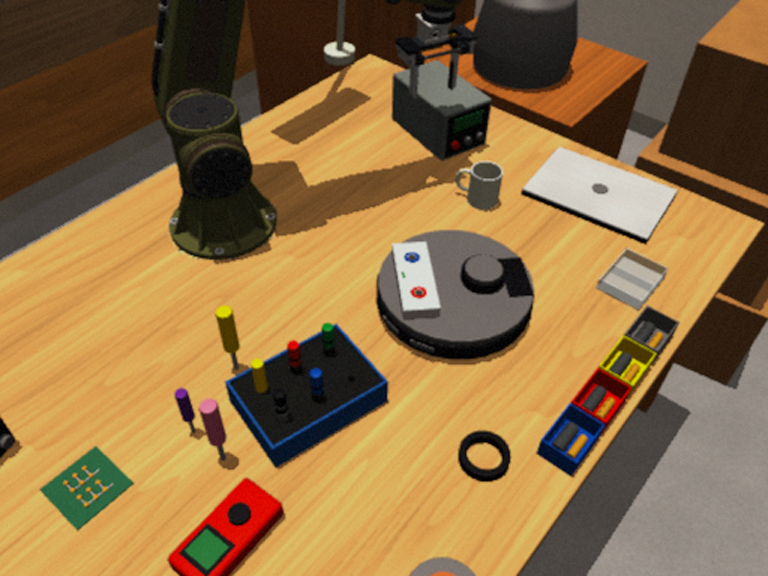

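The stylus is the yellow one in the crate, at (500,298) in the enlarged top view. The larger yellow one at (491,343) stands outside the crate. The red ring is at (354,260) and the blue ring at (324,288).

```bash
python3 - <<'E'
from h import *
i=manip.camera_info("top");s=manip.camera_info("scene");dt=np.load("top1.npz")['d'];ds=np.load("scene1.npz")['d']
T=dict(yel=(500,298,130),red=(470,290,130),grn=(440,282,130),blu=(478,260,130),blk=(504,269,130),big=(491,343,150),ring=(354,260,94),bring=(324,288,94))
for k,(u,v,z) in T.items():
    u/=1.5;v/=1.5
    print(k,onplane(u,v,z,i).round(),world(u,v,dt[int(v),int(u)],i).round())
for k,(u,v,z) in dict(yel=(257,362,130),big=(224,310,150),ring=(418,293,94),bring=(411,257,94)).items():
    u/=1.5;v/=1.5
    print('scene',k,onplane(u,v,z,s).round(),world(u,v,ds[int(v),int(u)],s).round())
E
```

```text
yel [ 448. -291.  130.] [ 450. -292.  124.]
red [ 465. -222.  130.] [ 464. -221.  135.]
grn [ 482. -152.  130.] [ 482. -152.  129.]
blu [ 537. -240.  130.] [ 538. -240.  128.]
blk [ 518. -301.  130.] [ 519. -302.  126.]
big [ 341. -266.  150.] [ 339. -263.  171.]
ring [537.  51.  94.] [542.  52.  72.]
bring [466. 120.  94.] [471. 122.  66.]
scene yel [ 448. -290.  130.] [ 449. -290.  131.]
scene big [ 330. -257.  150.] [ 342. -264.  166.]
scene ring [538.  49.  94.] [532.  59.  82.]
scene bring [465. 120.  94.] [460. 127.  87.]
```

Emit:
step_arm(
  series=[20,-50,10,0.04,0.45,20,-50,10,0.04,0.45,20,-50,10,0.04,0.45,20,-50,10,0.04,0.45,20,-50,0,0,0.45,20,-50,0,0,0.45,20,-50,0,0,0.45,20,-50,0,0,0.45,20,-50,0,0,0.45,20,-50,0,0,0.45,20,-50,0,0,0.45,10,-50,0,0,0.45,0,-50,0,0,0.45,0,-50,0,0,0.45,0,-45,0,0,0.45,0,-25,0,0,0.45,0,0,0,0,0.45],
  squeeze=30,
)

```text
clock: 2.22
eef_pos: [446.7, -265.7, 236.4]
eef_rot: [3.141, -0.001, 2.894]
wrist_force: [-0.1, 0.8, 0.6]
finger_gap: 51.8
finger_force: 0.0
```

```bash
python3 - <<'E'
from h import *
st=manip.read_state();print({k:np.round(st[k],3) for k in('clock','joints','eef_pos','eef_rot','finger_gap')})
p,d,i=snap("wrist"); print(i); cv2.imwrite("pics/w1.png",cv2.resize(p,None,fx=1.5,fy=1.5)); np.savez("w1.npz",d=d)
E
```

```text
{'clock': np.float64(2.225), 'joints': array([-0.607,  0.204,  1.548, -0.   ,  1.39 , -1.93 ]), 'eef_pos': array([ 446.692, -265.688,  236.392]), 'eef_rot': array([ 3.141e+00, -1.000e-03,  2.894e+00]), 'finger_gap': np.float64(51.828)}
{'fovy': 68.57682620620855, 'cx': 255.493641633349, 'cy': 195.1604186322827, 'eye': array([ 371.9498652 , -246.78697251,  423.11688662]), 'orientation': array([ 2.87137804e+00, -7.22610162e-04,  1.32303387e+00])}
```

View pics/w1.png

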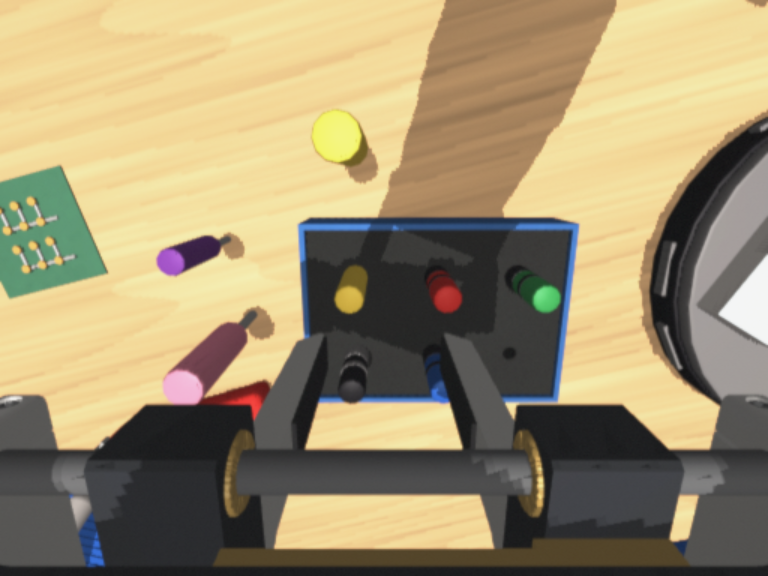

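The wrist view shows the yellow handle top at about (349,298) and red's at (449,298). The crate rows are parallel to the closing line.

```bash
python3 - <<'E'
from h import *
i=manip.camera_info("wrist");d=np.load("w1.npz")['d']
for u,v in((349,298),(449,297),(546,298)): print(onplane(u/1.5,v/1.5,130,i).round(1),world(u/1.5,v/1.5,d[int(v/1.5),int(u/1.5)],i).round(1))
E
```

```text
[ 448.7 -290.5  130. ] [ 448.8 -290.5  129.7]
[ 465.7 -220.2  130. ] [ 466.4 -220.   127.6]
[ 483.6 -152.3  130. ] [ 483.4 -152.5  130.5]
```

Emit:
step_arm(
  series=[2,-25,0,0,0.45,0,0,-30,0,0.45,0,0,-40,0,0.45,0,0,-30,0,0.45,0,0,-18,0,0.45,0,0,0,0,0.45,0,0,0,0,1,0,0,0,0,1,0,0,0,0,1,0,0,0,0,1,0,0,0,0,1],
  squeeze=40,
)

```text
clock: 3.65
eef_pos: [449.3, -289.8, 119.4]
eef_rot: [-3.141, 0.001, 2.896]
wrist_force: [0.2, 0.7, 3.7]
finger_gap: 19.3
finger_force: 40.0
```

Emit:
step_arm(
  series=[0,0,10,0,1,0,0,30,0,1,0,0,40,0,1,0,0,40,0,1,0,0,10,0,1,0,0,0,0,1],
)

```text
clock: 4.4
eef_pos: [449.0, -289.6, 248.7]
eef_rot: [3.142, -0.0, 2.896]
wrist_force: [0.1, -0.9, -1.1]
finger_gap: 18.8
finger_force: 40.0
```

```bash
python3 - <<'E'
from h import *
st=manip.read_state();print({k:np.round(st[k],3) for k in('clock','eef_pos','eef_rot','finger_gap','finger_force','wrist_force')})
p,d,i=snap("wrist"); q,e,j=snap("scene"); print(i)
cv2.imwrite("pics/w2.png",np.hstack([cv2.resize(p[150:384,100:380],(480,401)),cv2.resize(q[120:290,90:225],(318,401))]))
np.savez("w2.npz",d=d,e=e)
E
```

```text
{'clock': np.float64(4.4), 'eef_pos': array([ 449.028, -289.618,  248.726]), 'eef_rot': array([ 3.142, -0.   ,  2.896]), 'finger_gap': np.float64(18.819), 'finger_force': np.float64(39.979), 'wrist_force': array([ 0.132, -0.911, -1.059])}
{'fovy': 68.57682620620855, 'cx': 255.493641633349, 'cy': 195.1604186322827, 'eye': array([ 374.05433462, -270.75727212,  435.36283097]), 'orientation': array([ 2.87034600e+00, -3.90614209e-04,  1.32509584e+00])}
```

View pics/w2.png

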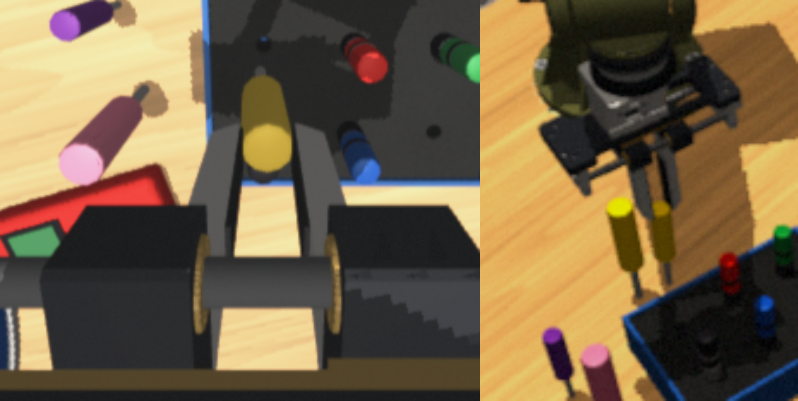

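The stylus is lifted. In the wrist crop its top is at (267,147) and its tip is just visible at (260,67). In the scene crop the tip is near (668,282). Next I locate the tip relative to the TCP.

```bash
python3 - <<'E'
from h import *
i=manip.camera_info("wrist");s=manip.camera_info("scene");z=np.load("w2.npz");d,e=z['d'],z['e']
c=lambda u,v:(100+u*280/480,150+v*234/401)
for n,(u,v),h in(("top",c(267,147),259.3),("tip",c(260,67),139.3)):
    print(n,onplane(u,v,h,i).round(1),world(u,v,d[int(round(v)),int(round(u))],i).round(1))
g=lambda u,v:(90+(u-480)*135/318,120+v*170/401)
for n,(u,v),h in(("tip",g(668,282),139.3),("top",g(662,206),259.3)):
    print(n,onplane(u,v,h,s).round(1),world(u,v,e[int(round(v)),int(round(u))],s).round(1))
# wrist: crop enlarged of tool; scene: enlarged
import cv2
p,_,i=snap("wrist");q,_,_=snap("scene")
cv2.imwrite("pics/w3.png",np.hstack([cv2.resize(p[170:260,220:290],(420,540),interpolation=cv2.INTER_CUBIC),cv2.resize(q[195:255,145:187],(378,540),interpolation=cv2.INTER_CUBIC)]))
E
```

```text
top [ 448.4 -289.   259.3] [ 449.2 -289.2  257.4]
tip [ 445.5 -292.6  139.3] [ 445.8 -292.7  138.1]
tip [ 447.2 -292.5  139.3] [ 448.9 -293.7  141.8]
top [ 450.5 -285.1  259.3] [ 452.2 -286.3  261.5]
```

View pics/w3.png

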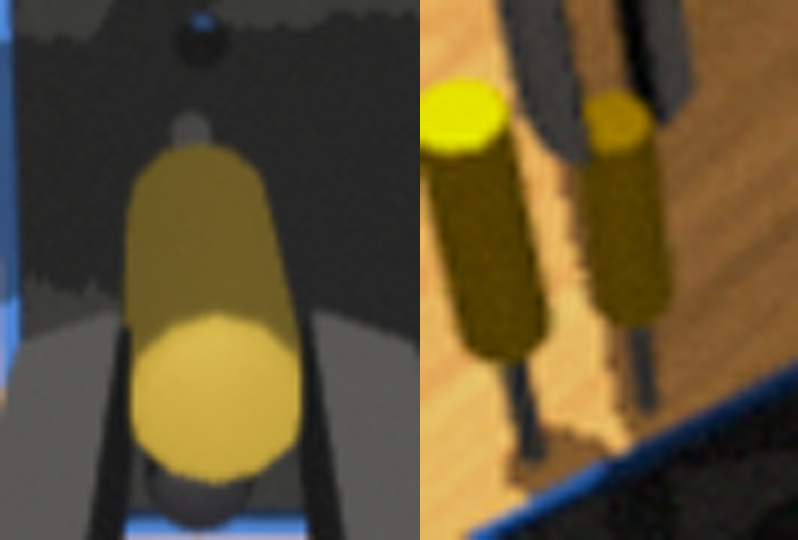

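The enlarged wrist crop shows the tip centre at about (191,130) and the top at (217,398). In the scene crop the tip is at (647,402) and the top at (618,120).

```bash
python3 - <<'E'
from h import *
i=manip.camera_info("wrist");s=manip.camera_info("scene")
for n,a,b,h in(("tip",(191,130),(647,402),139.3),("top",(217,398),(618,120),259.3)):
    print(n,onplane(220+a[0]/6,170+a[1]/6,h,i).round(1),onplane(145+(b[0]-420)/9,195+b[1]/9,h,s).round(1))
print(manip.read_state()['eef_pos'])
E
```

```text
tip [ 448.4 -293.2  139.3] [ 448.3 -292.1  139.3]
top [ 449.  -288.9  259.3] [ 452.4 -287.7  259.3]
[ 448.77580509 -289.44676201  247.65468519]
```

Emit:
step_arm(
  series=[0,0,20,0,1,11,20,0,0,1,11,42,0,0,1,11,42,0,0,1,11,42,0,0,1,11,42,0,0,1,11,42,0,0,1,11,42,0,0,1,0,22,0,0,1,0,0,-20,0,1,0,0,0,0,1,0,0,0,0,1],
)

```text
clock: 6.1
eef_pos: [526.2, 4.1, 249.3]
eef_rot: [-3.142, -0.0, 2.895]
wrist_force: [0.4, -0.1, -1.1]
finger_gap: 19.2
finger_force: 40.0
```

```bash
python3 - <<'E'
from h import *
st=manip.read_state();print({k:np.round(st[k],3) for k in('clock','eef_pos','eef_rot','finger_gap','finger_force','wrist_force')})
p,d,i=snap("wrist"); np.savez("w4.npz",d=d,eye=i['eye'],o=i['orientation'],p=p)
cv2.imwrite("pics/w4.png",cv2.resize(p[100:300,180:446],(798,600),interpolation=cv2.INTER_CUBIC))
E
```

```text
{'clock': np.float64(6.1), 'eef_pos': array([526.175,   4.058, 249.318]), 'eef_rot': array([-3.142, -0.   ,  2.895]), 'finger_gap': np.float64(19.243), 'finger_force': np.float64(39.983), 'wrist_force': array([ 0.358, -0.085, -1.139])}
```

View pics/w4.png

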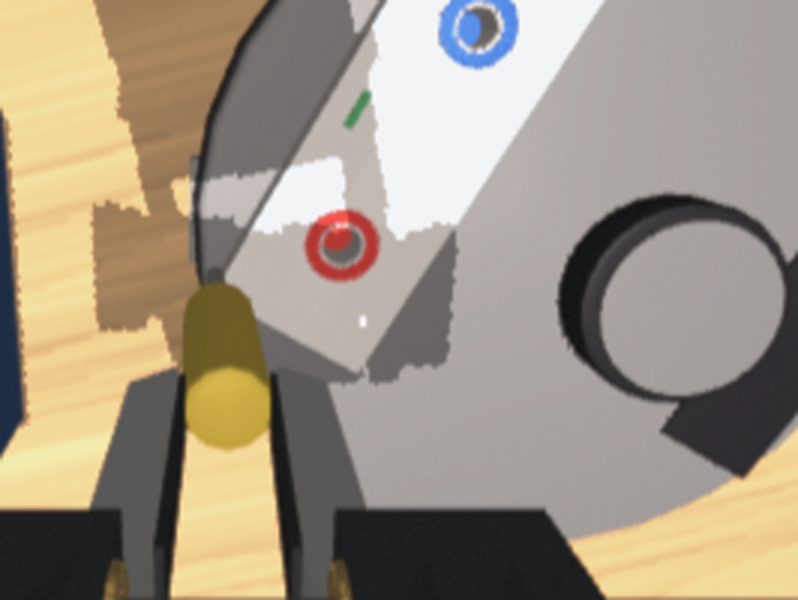

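The wrist crop shows the red ring centred at (342,245), the blue ring at (479,28), and the stylus tip near (215,276).

```bash
python3 - <<'E'
from h import *
i=manip.camera_info("wrist");d=np.load("w4.npz")['d'];st=manip.read_state()['eef_pos']
for n,(u,v),h in(("ring",(342,245),94),("blue",(479,28),94),("tip",(215,276),st[2]-108.8),("top",(228,408),st[2]+11)):
    a,b=180+u/3,100+v/3; print(n,onplane(a,b,h,i).round(1),world(a,b,d[int(b),int(a)],i).round(1))
hit=cv2.inRange(cv2.cvtColor(np.load("w4.npz")['p'],cv2.COLOR_BGR2HSV),(170,130,90),(180,255,255))
ys,xs=np.nonzero(hit[160:205,275:315]);print(xs.mean()+275,ys.mean()+160,xs.min()+275,xs.max()+275,ys.min()+160,ys.max()+160); print(180+342/3,100+245/3,st)
E
```

```text
ring [538.5  50.6  94. ] [544.2  52.4  71.8]
blue [467.1 120.   94. ] [468.1 126.2  72.1]
tip [ 5.266e+02 -2.000e-01  1.408e+02] [523.3   0.8 153.8]
top [526.5   4.4 260.6] [526.9   4.3 259.7]<stdin>:6: RuntimeWarning: Mean of empty slice.
  ret = ret.dtype.type(ret / rcount)
Traceback (most recent call last):
ValueError: zero-size array to reduction operation minimum which has no identity
```

Emit:
step_arm(
  series=[6,25,0,0,1,6,25,0,0,1,0,0,-25,0,1,0,0,-15,0,1,0,0,0,0,1,0,0,0,0,1],
)

```text
clock: 6.9
eef_pos: [538.4, 54.0, 210.0]
eef_rot: [3.141, 0.001, 2.895]
wrist_force: [0.4, -0.0, -1.0]
finger_gap: 18.8
finger_force: 40.0
```

```bash
python3 - <<'E'
from h import *
p,d,i=snap("wrist");q,_,_=snap("scene");r,_,_=snap("top")
cv2.imwrite("pics/w5.png",np.hstack([cv2.resize(p[155:245,225:285],(400,600),interpolation=cv2.INTER_CUBIC),cv2.resize(q[150:210,255:295],(400,600),interpolation=cv2.INTER_CUBIC)]))
st=manip.read_state();print(st['eef_pos'],st['wrist_force'],st['clock'])
s=manip.camera_info("scene")
def proj(P,i):
    f=192/np.tan(np.radians(i['fovy'])/2); c=rot(i['orientation']).T@(np.array(P)-i['eye']); return np.array([i['cx']+f*c[0]/c[2],i['cy']+f*c[1]/c[2]])
R0=[538.3,50.5,94]
print('ring in crops',(proj(R0,i)-[225,155])*6.667,(proj(R0,s)-[255,150])*10+[400,0])
E
```

```text
[538.35552453  54.17644587 209.78908663] [ 0.31953752 -0.95436598 -0.33173322] 7.05
ring in crops [181.3223685 231.3394486] [639.15189601 450.80351602]
```

View pics/w5.png

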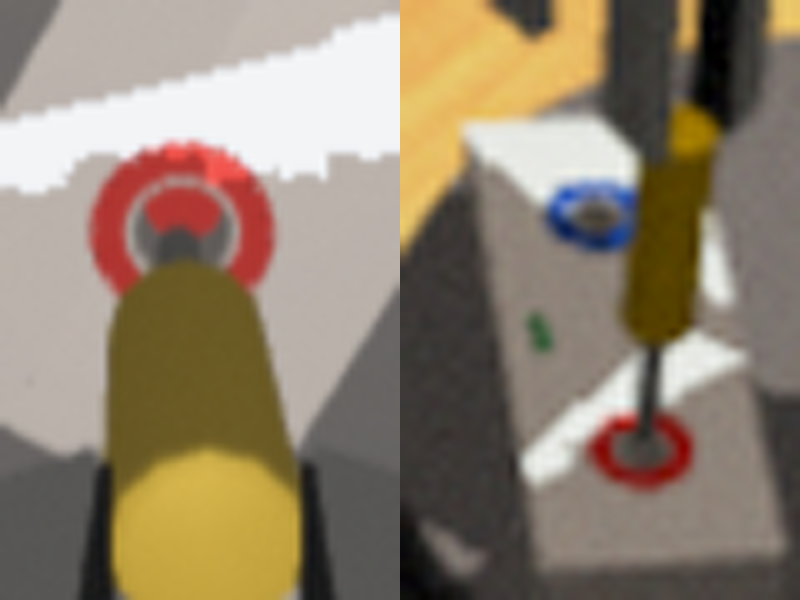

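Emit:
step_arm(
  series=[0,0,-8,0,1,0,0,-8,0,1,0,0,-8,0,1,0,0,0,0,1],
)

```text
clock: 7.55
eef_pos: [537.8, 54.3, 184.2]
eef_rot: [-3.141, -0.001, 2.896]
wrist_force: [0.2, -0.9, -1.1]
finger_gap: 18.9
finger_force: 40.0
```

Emit:
step_arm(
  series=[0,0,-3,0,1,0,0,-2,0,1,0,0,0,0,1],
)

```text
clock: 7.92
eef_pos: [538.2, 54.3, 180.2]
eef_rot: [3.141, 0.0, 2.896]
wrist_force: [0.8, 0.8, 1.5]
finger_gap: 19.0
finger_force: 40.0
```

Emit:
step_arm(
  series=[0,0,-2,0,1,0,0,-2,0,1,0,0,0,0,1],
)

```text
clock: 8.3
eef_pos: [538.7, 54.4, 176.9]
eef_rot: [3.141, 0.002, 2.896]
wrist_force: [-0.1, -0.1, 7.7]
finger_gap: 19.2
finger_force: 40.1
```

Emit:
step_arm(
  series=[0,0,-1.5,0,1,0,0,-1,0,1,0,0,0,0,1,0,0,0,0,1],
)

```text
clock: 8.8
eef_pos: [539.8, 54.4, 176.4]
eef_rot: [3.14, 0.006, 2.896]
wrist_force: [-0.1, -0.1, 22.2]
finger_gap: 19.3
finger_force: 40.3
```

Emit:
step_arm(
  series=[0,0,0.5,0,1,0,0,0,0,1,0,0,0,0,1,0,0,0,0,1,0,0,0,0,1,0,0,0,0,1,0,0,0,0,1,0,0,0,0,1],
)

```text
clock: 9.8
eef_pos: [539.6, 54.4, 176.6]
eef_rot: [3.14, 0.005, 2.896]
wrist_force: [0.2, 0.4, 19.0]
finger_gap: 19.3
finger_force: 40.3
```

```bash
python3 - <<'E'
from h import *
p,d,i=snap("wrist");q,_,_=snap("scene")
cv2.imwrite("pics/w6.png",np.hstack([cv2.resize(p[155:245,225:285],(400,600),interpolation=cv2.INTER_CUBIC),cv2.resize(q[150:210,255:295],(400,600),interpolation=cv2.INTER_CUBIC)]))
print(manip.read_state()['wrist_force'],manip.read_state()['eef_pos'])
E
```

```text
[ 0.37599605  0.05571644 17.99443027] [539.58489001  54.42325197 176.55195735]
```

View pics/w6.png

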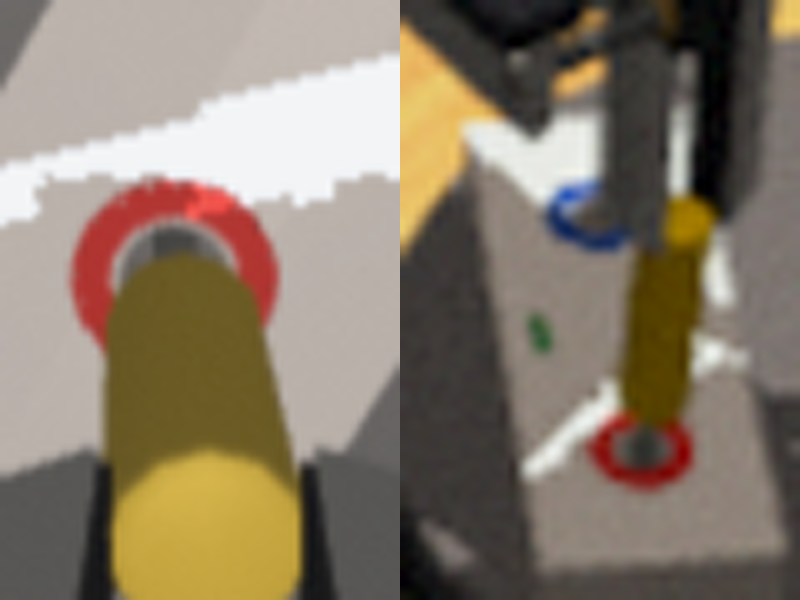

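The pin is inside the red opening (ring centred at (175,275) in the wrist crop). The push is a steady 18 N and the grip is firm, so I'm handing in.

```bash
python3 -c "
from cell import manip
print(manip.sign_off())"
```

```text
the job is handed in; nothing more can be done
None
```

I handed the job in with the yellow stylus still gripped at 40 N and its pin in the red-ringed opening, pushing at about 18 N, where the red button appears to be hard against its stop; the sign-off returned no verdict.

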